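Pile the grinding beads in a tilted pan and scoop them onto the weighing cradle

ROBOT

A 6-joint arm with a two-finger parallel gripper is mounted at the origin on a cart in front of the work surface, level with it; the furniture and walls round the work are solid. World frame = base frame: x ahead of the robot, y to its left, z up, the work surface at z = 0. Lengths are in m, angles in rad, forces in N, time in s.
With the tool pointing down it reaches from about 0.35 to 0.975 m from the base axis. Payload 7.1 kg.
Tool frame: the origin (TCP) lies on the centre line of the jaws, within the pads' length; the fingertips stand 19 mm ahead of it and the grasp point (between the pads) is the TCP; z points along the fingers, y is the direction in which the jaws open and shut (so a half turn about z gives the same grasp; the last joint's range is limited). The gripper opens to 88 mm and grips with 3 to 60 N. Pads are 20 mm wide; open, the fingers measure 115 mm over their backs; the gripper's body (75 mm by 178 mm) begins 61 mm behind the grasp point.
Start: joints at [1.214, 0.423, 1.63, -0, 1.089, -0.019], TCP at [0.207, 0.59, 0.242] pointing down, gripper open.
Joint ranges: [-3, 3], [-0.9, 2.11], [0.09, 2.58], [-1.31, 4.45], [0.11, 2.69], [-2.54, 2.54]. Speed limits (rad/s): [2.39, 2.39, 3.01, 3.14, 3.14, 3.14].

INTERFACE

Orientations are given as a unit quaternion [x, y, z, w].
In Python, from workcell import movep, servo_line, set_joints, command_gripper, sleep, solve_ik, get_state, read_camera, Unreachable, job_done gives the robot as it stands. Calls block until the motion is done:
- movep(position, orientation): joint-space move of the TCP to a pose.
- servo_line(position, v=0.15, rot=None): straight line of the TCP; rot=None keeps the orientation; v is the mean speed in m/s.
- set_joints(angles): joint-space move.
- command_gripper(opening, effort=None): finger opening in m; effort is the grip in N (None keeps the last); returns when the fingers have stopped.
- sleep(seconds).
- solve_ik(position, orientation): joint angles nearest the present ones, or None.
- get_state(): the state.
- read_camera(name): name is "scene" or "top" or "wrist"; returns a dict with "img" (480x640x3 uint8, red, green, blue), "z_map" (480x640 float32, m along the optical axis (not along the pixel's ray), 0 where there is no reading), "K" (3x3 intrinsics, pixels), "D" ([k1, k2, p1, p2, k3] as OpenCV has them; the pictures are not rectified), "R" (3x3) and "t" (3): a world point X has camera coordinates R X + t. Camera axes: x right, y down, z forward; pixel columns grow to the right and rows downward; lengths in m; the calibration is good to about 2 mm. A picture is of the moment at which its call begins.
A pose or a line that the arm cannot do raises Unreachable and nothing moves.
- job_done(): hands the job in, once; it reports no verdict.
The state is a dict: "clock": time; "joint_pos": joint angles; "joint_vel": joint speeds; "joint_efforts": joint torques, N m; "eef_pos": TCP position; "ee_rot": TCP orientation; "force": force on the tool from outside, world axes, zero at the start; "moment": the same for the moment, N m; "opening": finger opening in m.
Only numpy, scipy, OpenCV 4.12 (cv2) and the standard library are available. Lean on these libraries where they do the work, as an engineer would, in place of code of your own. Each camera call takes 0.05 s, during which the arm holds its last target.

TASK

Lift the knob of the green sorting pan to tilt it until all six steel beads have run together in its pointed end; its stiff hinge keeps it tilted. Then gather all six beads with the blue scoop, without the gripper touching the beads, lift them out in it, and set the loaded scoop down flat and square in the pocket of the sloping metal cradle, nose at the high end, and let go. Leave the timer, the yellow-lidded cup and the amber pot alone.

Things in the scene. Friction and masses are not known exactly. Their poses are not given: they have to be found in the camera images.
- sorting_stand: grey base plate of the sorting pan, 150 x 100 x 8 mm, fixed to the desk (it stands elsewhere each time); origin under its centre on the desk, x along the pan from its knob to its pointed end, z up
- sorting_pan (a joint): tilt of the green sorting pan in rad about a level hinge, parallel to the stand's y, through pan_apex: 0 lying level on its rests, 0.22 at its stop. Growing values raise the knob end; the pointed end stays down. Stiff friction hinge: it stays where it is left; 6 to 8 N up at the knob moves it. Tilt it to its stop or nearly
- pan_apex (a point): point on the pan's floor (upper face) at the middle of its low pointed end, at the foot of the end wall: 60 mm in +x of the stand's origin, 30 mm above the desk, on the hinge axis. Axes turn with the pan: x from knob to pointed end, z off the floor. The end wall at x = 0 is 17 mm wide; from it two walls run back, each 30 degrees off the x axis, to the full inner width of 132 mm at x = -100
- pan_middle (a point): point on the pan's floor (upper face), on its centre line, 80 mm from pan_apex in the pan's -x. The slanting walls end 20 mm behind it; from there straight sides run to the rear wall 75 mm behind it. All walls 28 mm high above the floor, 3 mm thick; floor 3 mm thick. Axes as pan_apex
- pan_knob (a point): grip point of the upright black knob on a ledge behind the middle of the pan's rear wall: 18 mm in diameter, from 8 to 47 mm above the pan's floor plane; the point lies on its axis, 31 mm above the floor plane, 178 mm from pan_apex in the pan's -x and 20 mm behind the rear wall's outer face. Axes as pan_apex
- bead_0: hard polished steel-coloured bead 1 of 6, a ball of 14 mm, 11.5 g, loose in the pan; origin at its centre. Rolls off on slopes above about 4 degrees
- bead_1: hard polished steel-coloured bead 2 of 6, a ball of 14 mm, 11.5 g, loose in the pan; origin at its centre. Rolls off on slopes above about 4 degrees
- bead_2: hard polished steel-coloured bead 3 of 6, a ball of 14 mm, 11.5 g, loose in the pan; origin at its centre. Rolls off on slopes above about 4 degrees
- bead_3: hard polished steel-coloured bead 4 of 6, a ball of 14 mm, 11.5 g, loose in the pan; origin at its centre. Rolls off on slopes above about 4 degrees
- bead_4: hard polished steel-coloured bead 5 of 6, a ball of 14 mm, 11.5 g, loose in the pan; origin at its centre. Rolls off on slopes above about 4 degrees
- bead_5: hard polished steel-coloured bead 6 of 6, a ball of 14 mm, 11.5 g, loose in the pan; origin at its centre. Rolls off on slopes above about 4 degrees
- scoop: blue hand scoop, 76 x 48 mm in plan, 92 mm tall, about 0.09 kg, lying loose on a black mat 3 mm thick; origin under the middle of its flat floor, x to its pointed open nose, z up. Floor 1.6 mm thick, 48 mm wide from x = -36 to 6, then narrowing at 30 degrees a side to the tip. Side walls 2 mm thick, 20 mm high from x = -36 to -12, sloping down to 9 mm at x = 6; rear wall 28 mm
- scoop_grip (a point): grip point of the scoop's handle: upright fin 12 mm thick (y), 30 mm long (x from -46 to -16), from 26 to 92 mm above the underside; the point is its centre at x = -31, 68 mm up. Axes as the scoop
- scoop_tip (a point): middle of the scoop's nose edge on the underside, at x = 40 mm of the scoop; the edge is 9 mm wide and 1.6 mm thick. Axes as the scoop
- pocket: pocket on top of the dark steel cradle block with bright aluminium rails (fixed, elsewhere each time): origin on the pocket's floor at the place of the scoop's origin when seated, 24 mm above the desk; x along the pocket to its high nose end, sloping up 0.17 rad, z off its floor. Rails 9 mm high follow the scoop's outline at the sides, the rear and both nose edges with 2 mm play; their upper 5 mm lead in at about 40 degrees from upright
- timer: white kitchen-type timer, 62 x 62 x 19 mm, bystander; origin under its centre
- cup_b: small specimen cup with yellow lid, 49 mm wide, 60 mm tall, bystander; origin under its centre
- amber_pot: amber pot with white cap, 40 mm wide, 75 mm tall, bystander; origin under its centre

How it is judged:
By the outcome, as a careful person would: the job done as asked, in the order asked, and still so for the second after the job is handed in, with the robot touching nothing.
It also fails if it takes over 66 s, if anything falls off the work surface, if the arm or the gripper's body presses on something with over 40 N, if the wrist force passes 120 N, or if a joint passes its speed limit or range.

## Working session

There is one attempt and no reset: what is moved stays moved. The work goes in short steps, each a Python script; the robot and the scene stay as the last script left them, time stands still between calls to the robot, and variables do not carry over. Pictures are saved under pics/ and viewed, and the job is handed in when it is done.

```bash
ls; mkdir -p pics
python3 - <<'E'
from workcell import *
import cv2
for n in ("scene","top","wrist"):
    c=read_camera(n); cv2.imwrite(f"pics/{n}0.png",c["img"][:,:,::-1]); print(n,c["K"].tolist(),c["D"],c["R"].tolist(),c["t"])
s=get_state();print(s)
E
```

```text
pics
scene [[533.8662462645922, 0.0, 325.1396279490465], [0.0, 533.8662462645922, 232.15299032586998], [0.0, 0.0, 1.0]] [-0.08501986  0.          0.          0.          0.        ] [[0.8305105733731376, -0.556969218232789, -0.006121883417602361], [-0.4289807739924651, -0.6325760940908829, -0.6448433768982577], [0.35528535441282755, 0.5381754129704167, -0.7642902209330389]] [-0.344803    0.31372007  1.04234483]
top [[537.5962264654502, 0.0, 322.13678663572256], [0.0, 537.5962264654502, 234.23949411045524], [0.0, 0.0, 1.0]] [0.00183483 0.         0.         0.         0.        ] [[0.006651537188026568, -0.9997296640651572, -0.02227904488984917], [-0.98730494343177, -0.0030298389392315606, -0.1588073321707525], [0.1586968989244141, 0.023052524030351466, -0.9870581925132905]] [0.11125945 0.50232129 1.42916519]
wrist [[333.9267982927994, 0.0, 322.5252105840045], [0.0, 333.9267982927994, 237.71711420794068], [0.0, 0.0, 1.0]] [0.0017961 0.        0.        0.        0.       ] [[0.33149618610343695, 0.9434564243434554, -0.0005039483490043442], [0.9118731965971764, -0.32026184916518213, 0.25674816707611897], [0.24206931223623518, -0.08557057516670787, -0.9664782070689004]] [-0.62597711 -0.03015063  0.39079038]
{'clock': 0.15, 'joint_pos': array([ 1.21398359e+00,  4.23681497e-01,  1.63046848e+00, -1.15879830e-05,
        1.08860846e+00, -1.90027181e-02]), 'joint_vel': array([-0.00091638, -0.00243524, -0.0022942 , -0.00144569, -0.00057848,
       -0.00060064]), 'joint_efforts': array([ 3.69628888e-04, -5.44981241e+01, -2.73924834e+01,  6.44499832e-02,
        2.04271363e-02, -7.82142956e-05]), 'eef_pos': array([0.20698175, 0.58931628, 0.24108821]), 'ee_rot': array([ 1.68100363e-01,  9.85769714e-01, -5.73590647e-04, -1.03845103e-04]), 'force': array([ 0.64066503,  0.23920224, -0.53891632]), 'moment': array([-0.01423548, -0.0481971 ,  0.01131072]), 'opening': 0.08826101888665182}
```

View pics/scene0.png

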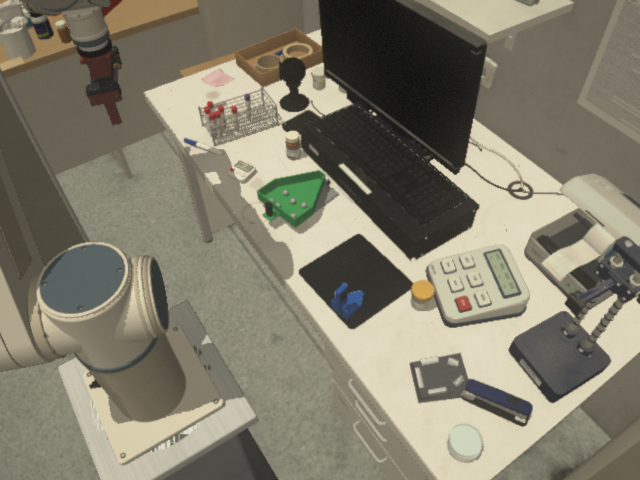

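View pics/top0.png

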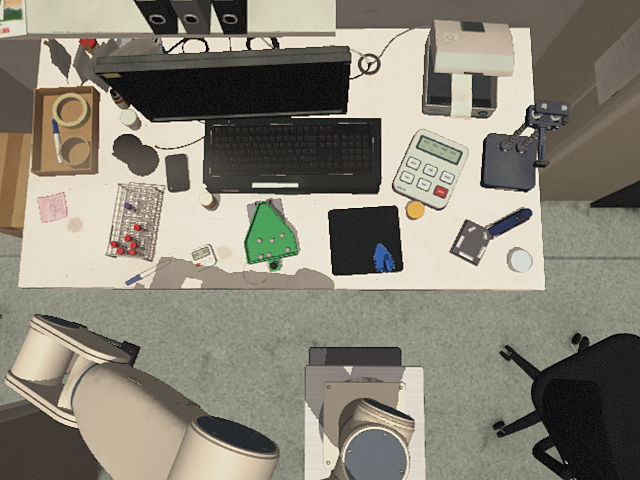

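View pics/wrist0.png

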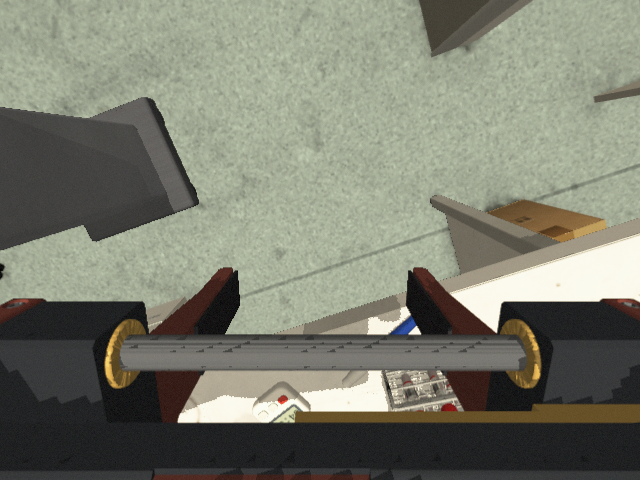

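```bash
cat > h.py <<'E'
from workcell import *
import numpy as np, cv2
from scipy.spatial.transform import Rotation as Ro
def save(c,name,box=None,s=1):
    im=c["img"][:,:,::-1]
    if box: x0,y0,x1,y1=box; im=im[y0:y1,x0:x1]
    im=cv2.resize(im,None,fx=s,fy=s,interpolation=cv2.INTER_CUBIC)
    cv2.imwrite(f"pics/{name}.png",im)
def onz(c,px,z):
    p=cv2.undistortPoints(np.array([[px]],float),c["K"],c["D"])[0,0]
    d=c["R"].T@np.array([p[0],p[1],1]); o=-c["R"].T@c["t"]
    return o+d*(z-o[2])/d[2]
def proj(c,X):
    X=np.atleast_2d(X).astype(float)
    return cv2.projectPoints(X,cv2.Rodrigues(c["R"])[0],c["t"],c["K"],c["D"])[0][:,0]
def cloud(c):
    h,w=c["z_map"].shape
    u,v=np.meshgrid(np.arange(w),np.arange(h))
    p=cv2.undistortPoints(np.stack([u,v],-1).reshape(-1,1,2).astype(float),c["K"],c["D"])[:,0]
    z=c["z_map"].reshape(-1,1); P=np.hstack([p*z,z])
    W=(P-c["t"])@c["R"]; W[z[:,0]==0]=np.nan
    return W.reshape(h,w,3)
def down(yaw): # tool z down; tool x axis heading = yaw
    return (Ro.from_euler('z',yaw)*Ro.from_euler('x',np.pi)).as_quat()
def st(): 
    s=get_state(); print(round(s['clock'],2),s['eef_pos'].round(4),s['force'].round(1),round(s['opening'],4)); return s
E
python3 - <<'E'
from h import *
c=read_camera("top"); save(c,"t_pan",(180,180,320,290),5); save(c,"t_sc",(320,190,540,290),3.6)
w=read_camera("wrist"); s=get_state(); R=Ro.from_quat(s['ee_rot']).as_matrix()
print("cam in tool",R.T@(-w["R"].T@w["t"]-s['eef_pos']),"axes",(w["R"]@R).round(3).tolist())
print(R.round(3).tolist())
for n,p in dict(apex=(264,202),knob=(275,266),tip=(375,250)).items(): print(n,onz(c,p,.03))
print(onz(c,(470,242),0.02))
for p in [(150,28),(22,287),(543,290)]: print(onz(c,p,0))
E
```

```text
cam in tool [ 0.07108867  0.00139456 -0.14401133] axes [[-0.0, 1.0, -0.001], [-0.966, -0.0, -0.257], [-0.257, 0.001, 0.966]]
[[-0.943, 0.331, -0.0], [0.331, 0.943, -0.001], [0.0, -0.001, -1.0]]
apex [0.59422833 0.27685278 0.03      ]
knob [0.41518866 0.24239651 0.03      ]
tip [ 0.4603453  -0.03108745  0.03      ]
[ 0.48483162 -0.29294393  0.02      ]
[1.13773565 0.63890575 0.        ]
[0.35606782 0.95512511 0.        ]
[ 0.35546441 -0.4919768   0.        ]
```

```bash
sleep 1; ls pics
```

```text
scene0.png
t_pan.png
t_sc.png
top0.png
wrist0.png
```

View pics/t_pan.png

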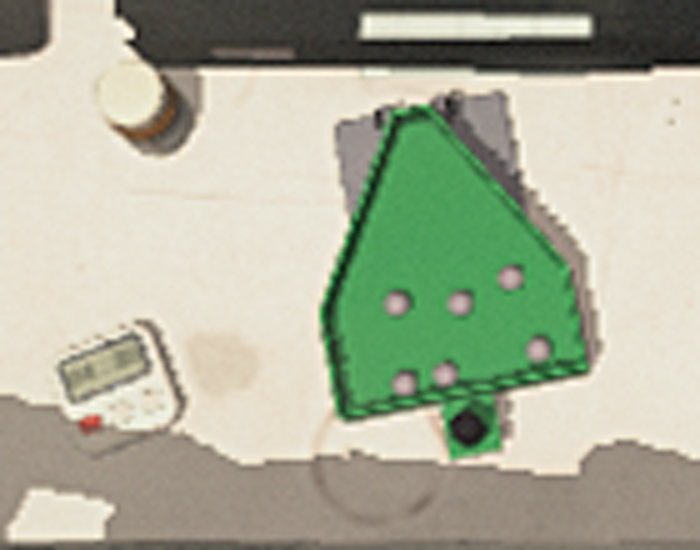

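View pics/t_sc.png

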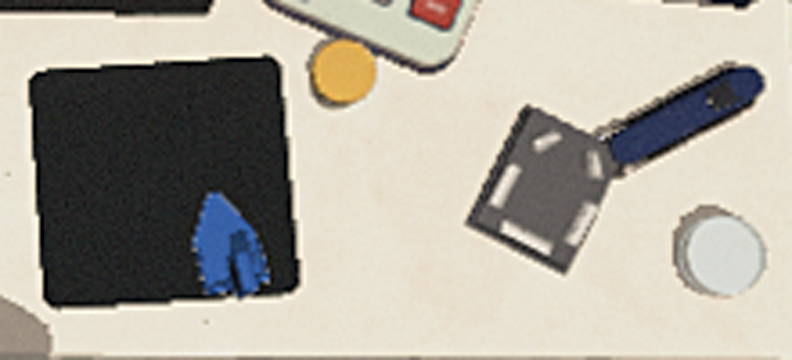

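Run:
```python
from h import *
movep([.42,.25,.25],down(.15)); st()
c=read_camera("wrist"); save(c,"w_pan"); np.savez("w_pan.npz",**c)
```

```text
1.95 [0.42   0.2504 0.2501] [-0.3  0.3 -1. ] 0.0878
```

View pics/w_pan.png

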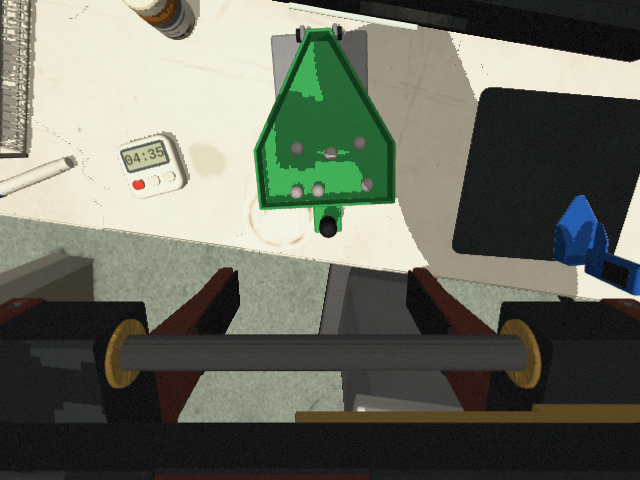

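Run:
```python
from h import *
c=dict(np.load("w_pan.npz")); save(c,"w_pan_a",(230,10,420,130),4); save(c,"w_pan_b",(230,120,420,250),4)
```

```text
(no output)
```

View pics/w_pan_a.png

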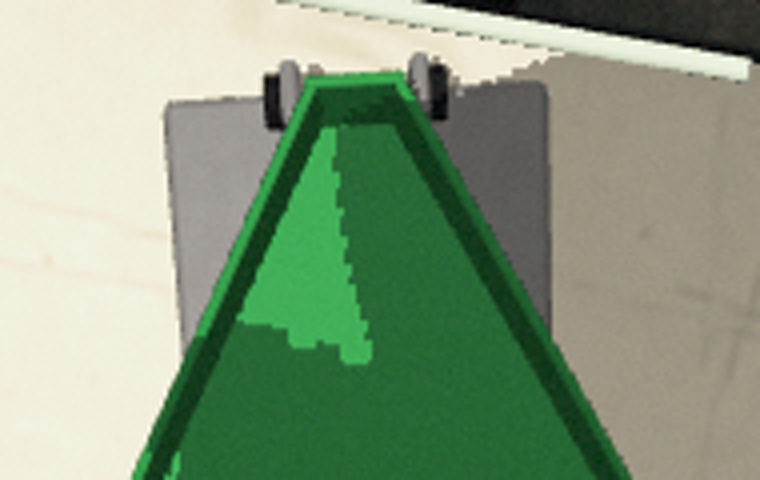

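View pics/w_pan_b.png

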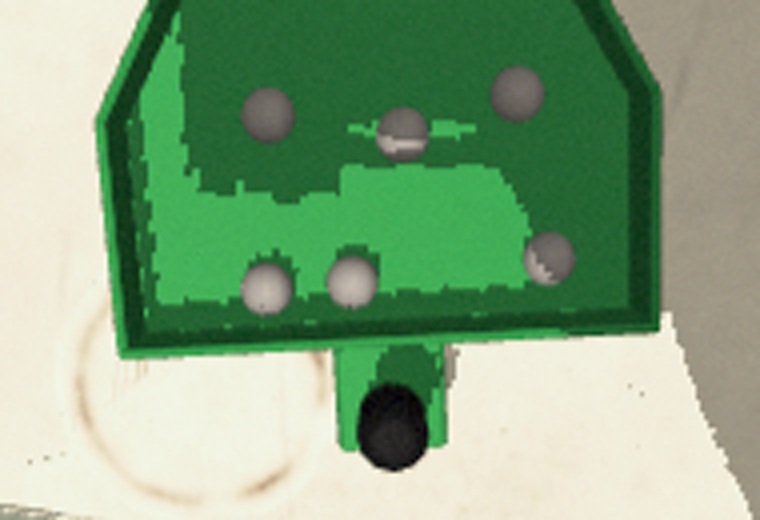

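```bash
cat > fitpan.py <<'E'
from h import *
from scipy.optimize import least_squares
def panpt(P,th,X): # P=(x,y,yaw) of stand
    X=np.atleast_2d(X); c,s=np.cos(th),np.sin(th)
    L=np.stack([X[:,0]*c+X[:,2]*s+.06,X[:,1],-X[:,0]*s+X[:,2]*c+.03],1)
    cy,sy=np.cos(P[2]),np.sin(P[2])
    return np.stack([P[0]+cy*L[:,0]-sy*L[:,1],P[1]+sy*L[:,0]+cy*L[:,1],L[:,2]],1)
E
python3 - <<'E'
from fitpan import *
c=dict(np.load("w_pan.npz"))
f=lambda x,y,o:(230+(x+.5)/4-.5,o+(y+.5)/4-.5)
px=np.array([f(322,126,10),f(398,124,10),f(121,358,120),f(658,332,120),f(98,120,120),f(660,88,120),f(394,434,120)])
X=np.array([[0,.0085,0],[0,-.0085,0],[-.158,.069,.028],[-.158,-.069,.028],[-.0992,.069,.028],[-.0992,-.069,.028],[-.178,0,.047]])
r=least_squares(lambda P:(proj(c,panpt(P,0,X))-px).ravel(),[.53,.26,.15])
print(r.x,r.fun.reshape(-1,2).round(2).tolist())
np.save("pan.npy",r.x)
t=read_camera("top")
print(proj(t,panpt(r.x,0,X)).round(1).tolist(), panpt(r.x,0,[[0,0,0],[-.178,0,.031]]))
E
```

```text
[0.53043987 0.26957209 0.19953694] [[0.54, -0.07], [-1.05, -0.52], [-0.57, -0.19], [0.91, -0.18], [-0.68, -0.36], [0.85, 0.51], [0.01, 1.04]]
[[259.3, 204.3], [265.3, 203.2], [245.9, 262.8], [296.3, 252.9], [242.3, 241.6], [292.3, 231.7], [271.6, 264.4]] [[0.58924937 0.28146501 0.03      ]
 [0.41478117 0.24618266 0.061     ]]
```

Run:
```python
from fitpan import *
P=np.load("pan.npy"); k=panpt(P,0,[[-.178,0,.031]])[0]
movep(k+[0,0,.045],down(P[2])); st()
c=read_camera("wrist"); save(c,"w_knob"); np.savez("w_knob.npz",**c)
t=read_camera("top"); save(t,"t_knob",(200,180,340,290),5)
s=read_camera("scene"); save(s,"s_knob",(200,110,400,260),4)
print(proj(s,panpt(P,0,[[0,0.0085,0],[0,-.0085,0],[-.158,.069,.028],[-.158,-.069,.028],[-.178,0,.047]])).round(1).tolist())
```

```text
2.68 [0.4153 0.2467 0.1064] [-0.1  0.4 -0.1] 0.0882
[[318.0, 177.8], [322.7, 181.0], [255.3, 189.7], [293.4, 218.8], [266.9, 202.8]]
```

View pics/w_knob.png

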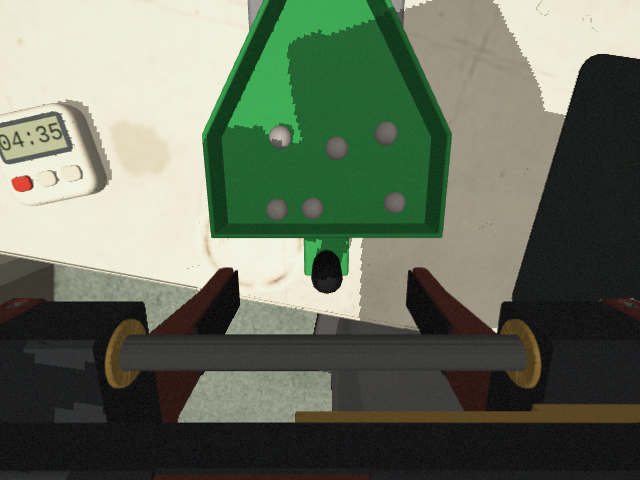

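View pics/t_knob.png

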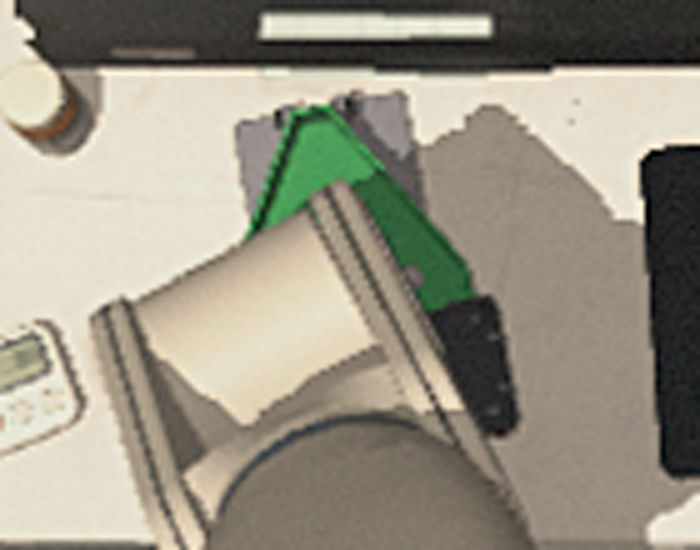

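View pics/s_knob.png

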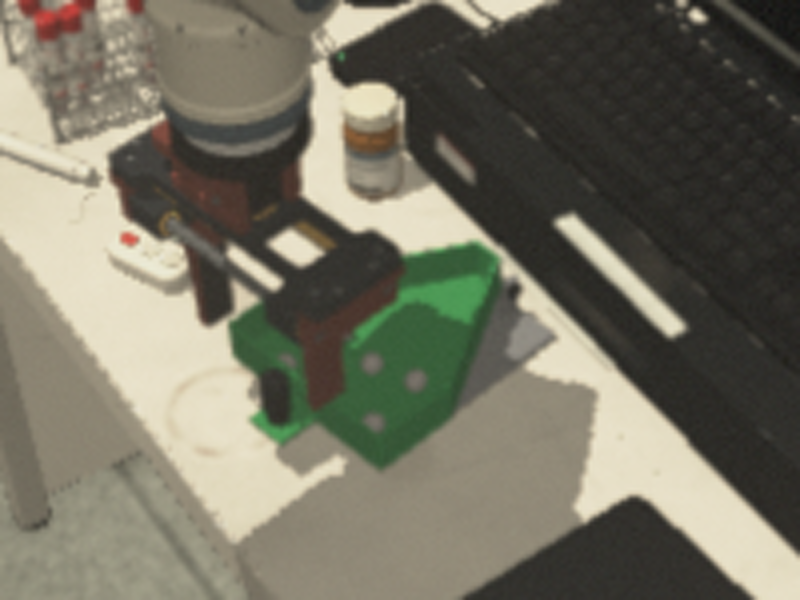

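Run:
```python
from fitpan import *
P=np.load("pan.npy"); k=panpt(P,0,[[-.177,-.0025,.034]])[0]
servo_line(k,v=.08,rot=down(P[2])); st()
command_gripper(.03,20); st()
command_gripper(.0,15); s=st()
c=read_camera("wrist"); save(c,"w_grip"); np.savez("w_grip.npz",**c)
```

```text
3.51 [0.4163 0.2439 0.064 ] [-0.2 -0.2 -0.6] 0.088
4.51 [0.4162 0.2439 0.064 ] [-0.8  0.4 -0.7] 0.03
4.87 [0.4162 0.2445 0.064 ] [-2.6  5.3 -1.5] 0.0176
```

View pics/w_grip.png

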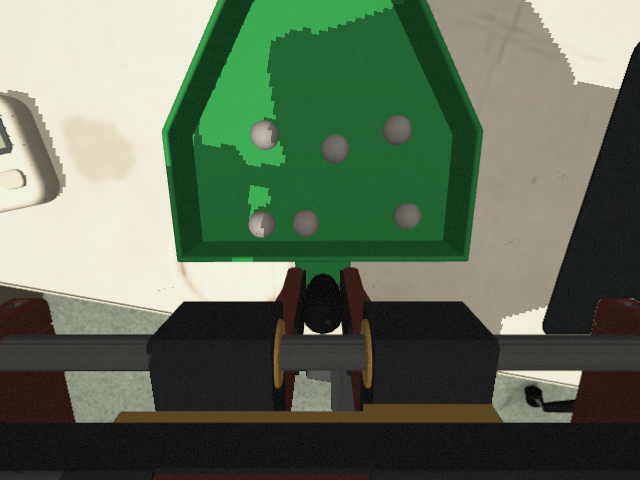

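```bash
cat >> fitpan.py <<'E'
def tq(yaw,th): return (Ro.from_euler('z',yaw)*Ro.from_euler('y',th)*Ro.from_euler('x',np.pi)).as_quat()
E
python3 - <<'E'
from fitpan import *
P=np.load("pan.npy"); command_gripper(.0,25)
for th in (.03,.06,.09,.12,.15,.18,.20,.21,.217):
    k=panpt(P,th,[[-.177,-.0015,.034]])[0]
    servo_line(k,v=.03,rot=tq(P[2],th)); s=st()
    if s['force'][2]<-18: print("stop",th);break
c=read_camera("wrist"); save(c,"w_tilt"); np.savez("w_tilt.npz",**c)
E
```

```text
5.47 [0.4172 0.2448 0.0693] [ 1.5 -2.6  1.6] 0.0175
5.8 [0.4184 0.2451 0.0746] [ 1.4 -3.8  1.5] 0.0172
6.13 [0.4198 0.2454 0.0798] [ 2.1 -4.8  1.3] 0.0173
6.47 [0.4213 0.2457 0.0849] [ 1.9 -4.7  0.5] 0.0171
6.8 [0.423  0.2461 0.09  ] [ 3.  -5.   1.2] 0.0177
7.13 [0.4249 0.2465 0.0951] [ 2.  -4.6 -0.1] 0.0171
7.4 [0.4262 0.2467 0.0984] [ 2.2 -5.   0.3] 0.0178
7.65 [0.4267 0.2468 0.0998] [ 2.5 -5.  -2.8] 0.017
7.9 [0.4272 0.2469 0.1009] [ 2.3 -4.8 -3.5] 0.0174
```

View pics/w_tilt.png

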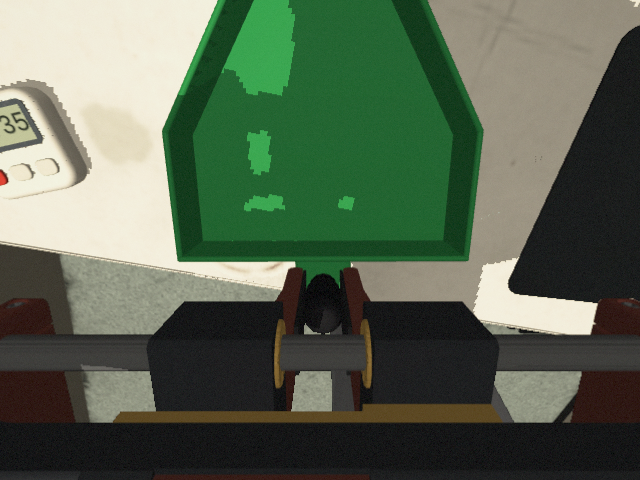

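Run:
```python
from fitpan import *
P=np.load("pan.npy")
for th in (.221,.225):
    servo_line(panpt(P,th,[[-.177,-.0019,.034]])[0],v=.03,rot=tq(P[2],th)); s=st()
    if s['force'][2]<-10: break
sleep(.2); st()
command_gripper(.06); st()
th=.222; q=tq(P[2],th); R=Ro.from_quat(q).as_matrix()
p=get_state()['eef_pos']-R[:,2]*.06
servo_line(p,v=.15,rot=q); 
# view position: over pan, level tool
a=panpt(P,0,[[-.12,0,0]])[0]; a[2]=.21
movep(a,down(P[2])); st()
c=read_camera("wrist"); save(c,"w_beads"); np.savez("w_beads.npz",**c)
```

```text
8.2 [0.4275 0.2469 0.1016] [ 1.6 -1.9 -7.2] 0.0176
8.45 [0.4276 0.2469 0.1019] [  2.1   0.7 -17.8] 0.0176
8.65 [0.4276 0.2469 0.1019] [  2.    0.8 -24.1] 0.0173
9.46 [0.4279 0.2469 0.1026] [ 0.5  1.  -0.1] 0.0601
10.35 [0.4709 0.2576 0.2101] [ 0.4  0.3 -0.2] 0.0599
```

View pics/w_beads.png

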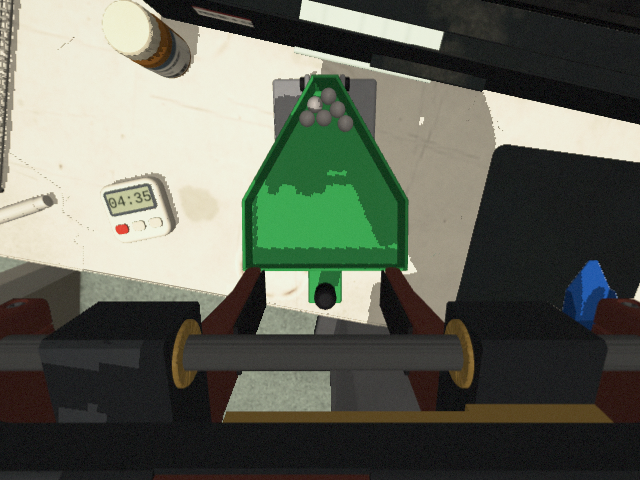

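Run:
```python
from h import *
c=dict(np.load("w_beads.npz")); save(c,"wb_a",(260,60,400,140),5.7); save(c,"wb_b",(230,180,420,320),4.2)
```

```text
(no output)
```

View pics/wb_a.png

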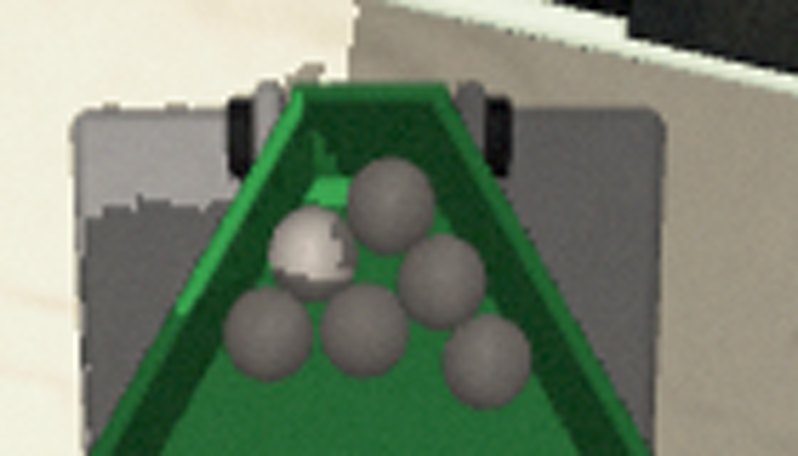

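View pics/wb_b.png

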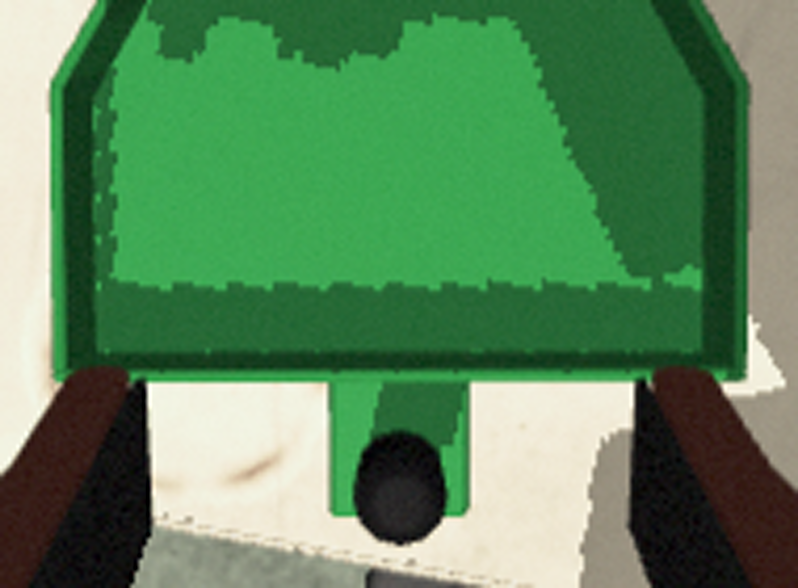

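```bash
cat >> h.py <<'E'
def fixw(c):
    c=dict(c); c["t"]=c["t"]+np.array([.0018,0,0]); return c
E
python3 - <<'E'
from fitpan import *
c=fixw(np.load("w_beads.npz"))
fa=lambda x,y:(260+(x+.5)/5.7-.5,60+(y+.5)/5.7-.5)
fb=lambda x,y:(230+(x+.5)/4.2-.5,180+(y+.5)/4.2-.5)
px=np.array([fa(299,86),fa(443,86),fb(53,382),fb(746,380),fb(52,82),fb(748,82),fb(400,500)])
o=.0085+.003*np.tan(np.radians(30)) # outer corner approx
o=.0085+.003*(1/np.cos(np.radians(30))) - .003*np.tan(np.radians(30))
X=np.array([[.003,o,.028],[.003,-o,.028],[-.158,.069,.028],[-.158,-.069,.028],[-.0992,.069,.028],[-.0992,-.069,.028],[-.178,0,.047]])
for th in (None,.22):
    f=(lambda P:(proj(c,panpt(P,P[3],X))-px).ravel()) if th is None else (lambda P:(proj(c,panpt(P,th,X))-px).ravel())
    r=least_squares(f,[.53,.26,.2]+([.22] if th is None else []))
    print(r.x,r.fun.reshape(-1,2).round(2).tolist())
P=r.x; np.save("pan2.npy",P)
print(panpt(P,.22,[[0,0,0]]))
# beads in pan coords via plane z=7mm
y=P[2]; O=panpt(P,.22,[[0,0,.007]])[0]
Rm=(Ro.from_euler('z',y)*Ro.from_euler('y',.22)).as_matrix()
for b in [(391,206),(313,253),(442,283),(268,333),(364,330),(487,361)]:
    p=cv2.undistortPoints(np.array([[fa(*b)]]),c["K"],c["D"])[0,0]; d=c["R"].T@[p[0],p[1],1]; o0=-c["R"].T@c["t"]
    n=Rm[:,2]; X_=o0+d*((O-o0)@n)/(d@n); print(((X_-O)@Rm*1000).round(1))
E
```

```text
[0.52945551 0.27156162 0.20096766 0.21337615] [[0.08, -0.74], [-0.08, -0.78], [0.19, -0.22], [-0.06, 0.14], [-0.42, 0.74], [0.23, 0.59], [0.07, 0.48]]
[0.52931353 0.27153563 0.20094056] [[0.08, -0.77], [-0.09, -0.8], [-0.11, -0.11], [0.24, 0.26], [-0.61, 0.63], [0.41, 0.48], [0.07, 0.6]]
[[0.58810628 0.28351109 0.03      ]]
[-6.6 -3.2 -0. ]
[-13.7   8.8  -0. ]
[-18.3 -11.1   0. ]
[-25.9  15.8  -0. ]
[-25.4   1.   -0. ]
[-30.2 -18.1  -0. ]
```

Run:
```python
from fitpan import *
s=get_state(); R=Ro.from_quat(s['ee_rot']).as_matrix(); print(R.round(4).tolist(),s['eef_pos'])
for n in ("w_beads","w_knob"):
    c=dict(np.load(n+".npz")); print((c["R"]@R).round(4).tolist(), R.T@(-c["R"].T@c["t"]-s['eef_pos']))
    c=fixw(c)
P=np.load("pan2.npy");c=fixw(np.load("w_beads.npz"))
for z in (0.019,.1,.15,.2): print(proj(c,s['eef_pos']+R[:,2]*z))
print(R.T@(panpt(P,.22,[[0,0,0],[-.15,0,.0]])-s['eef_pos']).T)
```

```text
[[0.9801, 0.1985, -0.0024], [0.1985, -0.9801, -0.0009], [-0.0025, 0.0004, -1.0]] [0.47050691 0.25729025 0.209098  ]
[[0.0001, 1.0, 0.0013], [-0.9672, 0.0005, -0.2539], [-0.2539, -0.0012, 0.9672]] [ 0.06985142 -0.00199672 -0.14530286]
[[0.0, 1.0, 0.0013], [-0.9673, 0.0003, -0.2536], [-0.2536, -0.0013, 0.9673]] [ 0.01337372 -0.00242537 -0.04150616]
[[330.08396133 286.56497711]]
[[327.89828492 244.62022656]]
[[327.11272932 229.54349644]]
[[326.54321801 218.61274203]]
[[ 0.12091691 -0.02555   ]
 [-0.00244144 -0.00225693]
 [ 0.17879144  0.1464277 ]]
```

```bash
cat >> h.py <<'E'
def fixw(c,s,off=(.0705,-.0004,-.1445)):
    c=dict(c); R=Ro.from_quat(s['ee_rot']).as_matrix(); p=s['eef_pos']+R@np.array(off); 
    Rc=np.array([[0,1,0],[-.9668,0,-.2555],[-.2555,0,.9668]]); c["R"]=Rc@R.T; c["t"]=-c["R"]@p; return c
E
python3 - <<'E'
from fitpan import *
s=get_state(); c=fixw(np.load("w_beads.npz"),s); R=Ro.from_quat(s['ee_rot']).as_matrix()
print(proj(c,s['eef_pos']+[R@[.01,-.03,.019],R@[.01,.03,.019]]))
fa=lambda x,y:(260+(x+.5)/5.7-.5,60+(y+.5)/5.7-.5)
fb=lambda x,y:(230+(x+.5)/4.2-.5,180+(y+.5)/4.2-.5)
px=np.array([fa(299,86),fa(443,86),fb(53,382),fb(746,380),fb(52,82),fb(748,82),fb(400,500)])
o=.0085+.003*(1/np.cos(np.radians(30))) - .003*np.tan(np.radians(30))
X=np.array([[.003,o,.028],[.003,-o,.028],[-.158,.069,.028],[-.158,-.069,.028],[-.0992,.069,.028],[-.0992,-.069,.028],[-.178,0,.047]])
th=.22
r=least_squares(lambda P:(proj(c,panpt(P,th,X))-px).ravel(),[.53,.26,.2])
print(r.x,r.fun.reshape(-1,2).round(2).tolist())
P=r.x; np.save("pan2.npy",P); P1=np.load("pan.npy")
print(panpt(P,.22,[[0,0,0]]), panpt(P1,0,[[-.177,-.0019,.031]]),panpt(P,0,[[-.178,0,.031]]))
E
```

```text
[[265.56042693 269.88136051]
 [381.02975048 269.8814526 ]]
[0.53031204 0.26789811 0.20051687] [[0.05, -1.15], [-0.04, -1.17], [-0.32, 0.14], [0.41, 0.47], [-0.84, 0.68], [0.62, 0.55], [0.12, 0.94]]
[[0.58910987 0.27984866 0.03      ]] [[0.41613793 0.24451857 0.061     ]] [[0.41467632 0.24439536 0.061     ]]
```

Run:
```python
from h import *
movep([.40,-.045,.20],down(0)); s=st()
c=read_camera("wrist"); save(c,"w_sc"); np.savez("w_sc.npz",**c)
c=fixw(c,s); save(c,"w_scz",(240,100,440,300),3)
```

```text
11.58 [ 0.4005 -0.0446  0.1998] [0.4 0.4 0.2] 0.0605
```

View pics/w_sc.png

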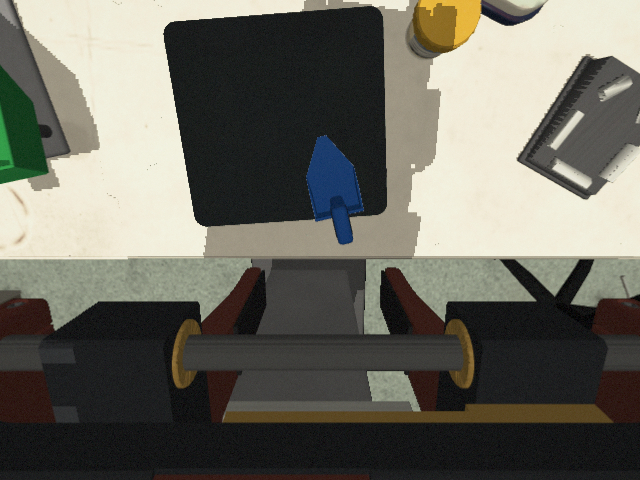

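View pics/w_scz.png

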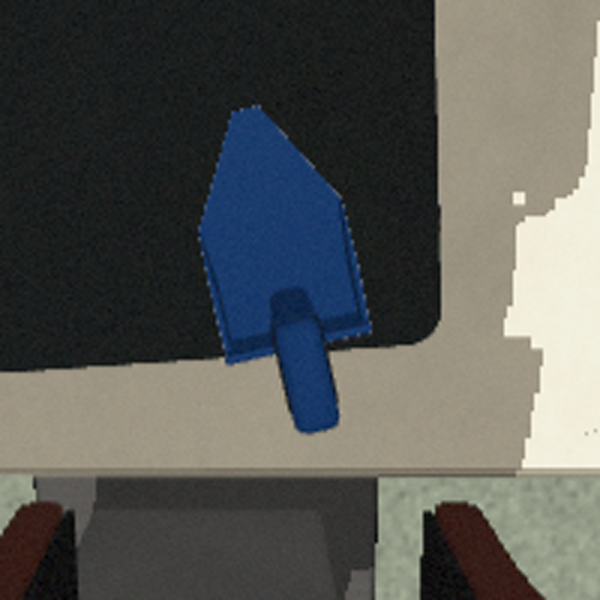

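Run:
```python
from fitpan import *
s=get_state(); c=fixw(np.load("w_sc.npz"),s)
f=lambda x,y:(240+(x+.5)/3-.5,100+(y+.5)/3-.5)
px=np.array([f(233,109),f(259,106),f(226,363),f(371,331),f(201,232),f(341,196),f(316,432)])
X=np.array([[.04,.0045,.001],[.04,-.0045,.001],[-.036,.024,.028],[-.036,-.024,.028],[.006,.024,.005],[.006,-.024,.005],[-.046,0,.092]])+[0,0,.003]
def sp(P,X):
    cy,sy=np.cos(P[2]),np.sin(P[2]); return np.stack([P[0]+cy*X[:,0]-sy*X[:,1],P[1]+sy*X[:,0]+cy*X[:,1],X[:,2]],1)
r=least_squares(lambda P:(proj(c,sp(P,X))-px).ravel(),[.44,-.05,.15])
print(r.x,r.fun.reshape(-1,2).round(2).tolist()); np.save("scoop.npy",r.x)
print(sp(r.x,np.array([[-.031,0,.071]])))
# cradle corner rough
for p in [(590,57),(520,158),(587,197)]: print(onz(c,p,.02))
```

```text
[ 0.44516132 -0.05191823  0.22039559] [[-0.04, 0.63], [0.3, -0.47], [-0.41, 0.4], [0.5, 0.3], [-1.0, -1.17], [-0.25, 0.08], [0.69, 0.22]]
[[ 0.41491118 -0.05869532  0.071     ]]
[ 0.54970278 -0.27857537  0.02      ]
[ 0.46346273 -0.23041438  0.02      ]
[ 0.42661554 -0.30108301  0.02      ]
```

Run:
```python
from h import *
movep([.435,-.26,.19],down(-.5)); s=st()
c=read_camera("wrist"); save(c,"w_cr"); np.savez("w_cr.npz",**c,eef_pos=s['eef_pos'],ee_rot=s['ee_rot'])
save(c,"w_crz",(240,80,420,240),4.4)
```

```text
12.51 [ 0.4348 -0.2588  0.1897] [-0.1  0.6  0.4] 0.0601
```

View pics/w_cr.png

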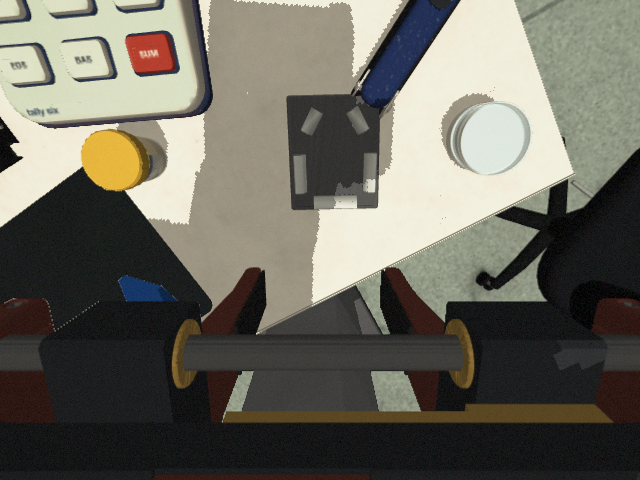

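View pics/w_crz.png

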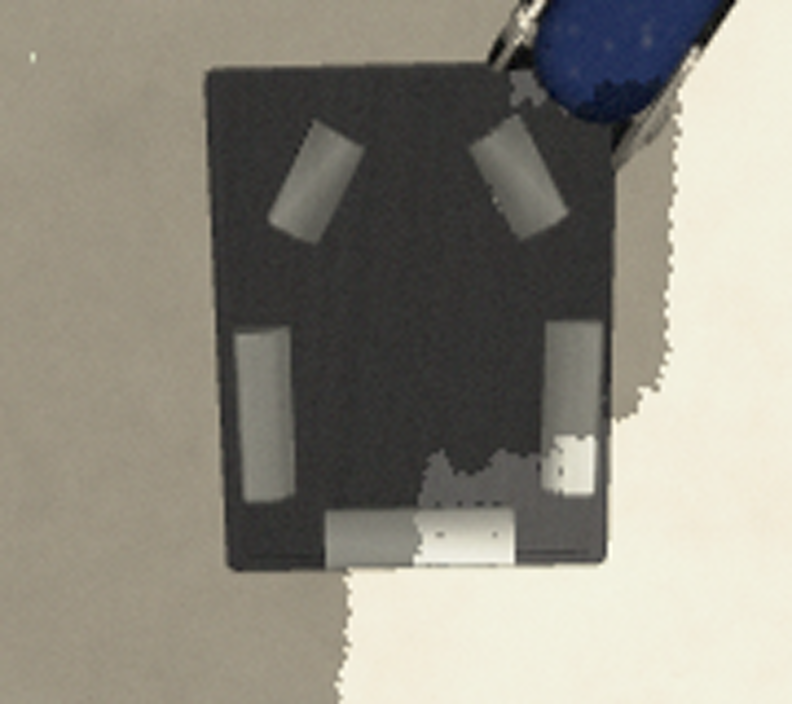

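```bash
cat > fitcr.py <<'E'
from fitpan import *
def pocketR(P): return (Ro.from_euler('z',P[2])*Ro.from_euler('y',-.17)).as_matrix()
def topocket(c,P,px):
    Rm=pocketR(P); O=np.array([P[0],P[1],.024]); o=-c["R"].T@c["t"]
    u=cv2.undistortPoints(np.array(px,float).reshape(-1,1,2),c["K"],c["D"])[:,0]
    d=np.hstack([u,np.ones((len(u),1))])@c["R"]; n=Rm[:,2]
    X=o+d*(((O-o)@n)/(d@n))[:,None]; return (X-O)@Rm
def resid(P,c,L,Rr,B,NL,NR):
    n=np.array([.4975,.8675]); 
    a=topocket(c,P,L)[:,1]-.026; b=topocket(c,P,Rr)[:,1]+.026; e=topocket(c,P,B)[:,0]+.038
    g=topocket(c,P,NL)[:,:2]@n-(np.array([.006,.024])@n+.002)
    q=topocket(c,P,NR)[:,:2]*[1,-1]; h=q@n-(np.array([.006,.024])@n+.002)
    return np.concatenate([a,b,e,g,h])*1000
E
python3 - <<'E'
from fitcr import *
d=np.load("w_cr.npz"); s=dict(eef_pos=d['eef_pos'],ee_rot=d['ee_rot']); c=fixw({k:d[k] for k in("K","D","R","t")},s)
f=lambda *q:[(240+(x+.5)/4.4-.5,80+(y+.5)/4.4-.5) for x,y in q]
a=(f((289,327),(295,497)),f((547,322),(541,495)),f((327,511),(514,511)),f((363,148),(318,244)),f((471,147),(524,241)))
r=least_squares(resid,[.49,-.29,-.5],args=(c,)+a,x_scale=[.01,.01,.1])
print(r.x,r.fun.round(1)); np.save("pocket.npy",r.x)
c2=read_camera("wrist"); r2=least_squares(resid,[.49,-.29,-.5],args=(c2,)+a,x_scale=[.01,.01,.1]); print(r2.x,r2.fun.round(1))
E
```

```text
[ 0.48768667 -0.29950726 -0.48547873] [ 0.5  0.4 -0.3 -0.4 -0.4 -0.9  1.1  0.2  0.4  1. ]
[ 0.48627161 -0.29701238 -0.4849126 ] [ 0.5  0.4 -0.3 -0.4 -0.4 -0.9  1.1  0.2  0.4  1. ]
```

Run:
```python
from h import *
P=np.load("scoop.npy"); g=np.array([P[0]-.031*np.cos(P[2]),P[1]-.031*np.sin(P[2]),.071]); q=down(P[2])
movep(g+[0,0,.07],q); servo_line(g,v=.1,rot=q); st()
c=read_camera("wrist"); save(c,"w_g1")
command_gripper(0.,20); st(); command_gripper(0.,50); st()
c=read_camera("wrist"); save(c,"w_g2"); np.savez("w_g2.npz",**c)
```

```text
14.3 [ 0.4153 -0.059   0.0713] [ 0.8 -0.7 -0.9] 0.0597
15.15 [ 0.4148 -0.0587  0.0709] [ 0.3  0.9 -1.1] 0.0119
15.37 [ 0.4148 -0.0587  0.0709] [ 0.4 -0.2  0.5] 0.0118
```

View pics/w_g1.png

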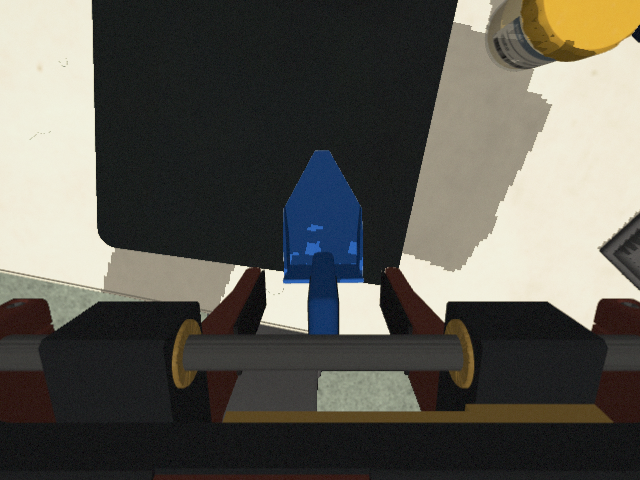

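View pics/w_g2.png

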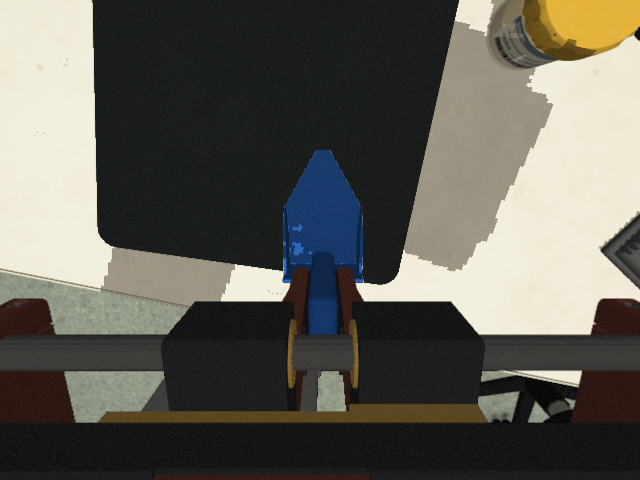

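```bash
cat > sc.py <<'E'
from fitcr import *
P2=np.load("pan2.npy"); TIP=np.array([.071,0,.068]); TH=.22
def tippose(x,y,z,pitch,P=P2,dyaw=0.):
    """scoop tip at pan coords (x,y,z), nose-down pitch (world)"""
    w=panpt(P,TH,[[x,y,z]])[0]; q=tq(P[2]+dyaw,pitch); return w-Ro.from_quat(q).apply(TIP), q
E
python3 - <<'E'
from sc import *
s=get_state(); c=fixw(np.load("w_g2.npz"),s); R=Ro.from_quat(s['ee_rot']).as_matrix()
print("tip pred",proj(c,s['eef_pos']+R@[.071,0,.067]))
p,q=tippose(-.058,0,.07,.24); j=solve_ik(p,q); print(p,j)
p,q=tippose(-.001,0,.0,.24); print(p,solve_ik(p,q))
servo_line(s['eef_pos']+[0,0,.1],v=.2)
p,q=tippose(-.058,0,.07,.24); movep(p,q); s=st()
p,q=tippose(-.058,0,.012,.24); servo_line(p,v=.08,rot=q); s=st()
c=read_camera("wrist"); save(c,"w_in"); np.savez("w_in.npz",**c)
E
```

```text
tip pred [[323.17893315 148.60564237]]
[0.49686863 0.2611008  0.19389801] [0.43411953 0.49261082 1.66308126 0.05862247 1.22017474 1.77777845]
[0.53641025 0.26913756 0.1131461 ] [0.4201165  0.64749829 1.60605158 0.05747262 1.12313557 1.75939421]
17.32 [0.4965 0.2599 0.1933] [-0.2  0.  -1.3] 0.0117
18.19 [0.4848 0.2588 0.1376] [-0.3  0.3 -0.7] 0.0119
```

View pics/w_in.png

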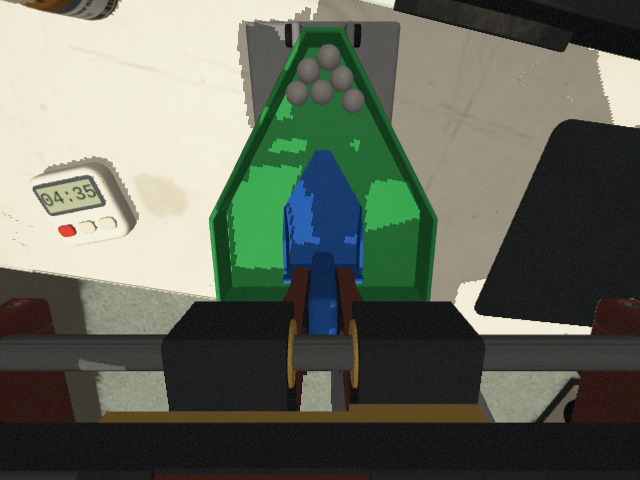

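Run:
```python
from sc import *
f0=get_state()['force'].copy()
for z in np.arange(.008,-.004,-.001):
    p,q=tippose(-.058,-.0005,z,.24); servo_line(p,v=.03,rot=q); sleep(.05); s=get_state(); df=s['force']-f0
    print(round(z,4),df.round(1),s['eef_pos'].round(4),round(s['clock'],2))
    if df[2]>2.0: break
c=read_camera("wrist"); save(c,"w_dn"); np.savez("w_dn.npz",**c)
```

```text
0.008 [-1.1  0.6  0.2] [0.4837 0.2579 0.1335] 18.57
0.007 [-0.9  0.4 -0.4] [0.4835 0.2579 0.1324] 18.88
0.006 [-0.2  0.9  1.2] [0.4832 0.2578 0.1314] 19.18
0.005 [-0.7  0.9  0.3] [0.483  0.2578 0.1304] 19.48
0.004 [-1.1  0.6  0.4] [0.4828 0.2577 0.1295] 19.77
0.003 [-0.6  1.3  0.3] [0.4826 0.2577 0.1285] 20.07
0.002 [-0.4  1.6 -0.1] [0.4824 0.2576 0.1275] 20.38
0.001 [-0.3  1.1  0.9] [0.4822 0.2576 0.1265] 20.68
0.0 [-0.4  0.8 -0.2] [0.482  0.2576 0.1256] 20.98
-0.001 [-1.4 -0.7  5.3] [0.4818 0.2576 0.1249] 21.27
```

View pics/w_dn.png

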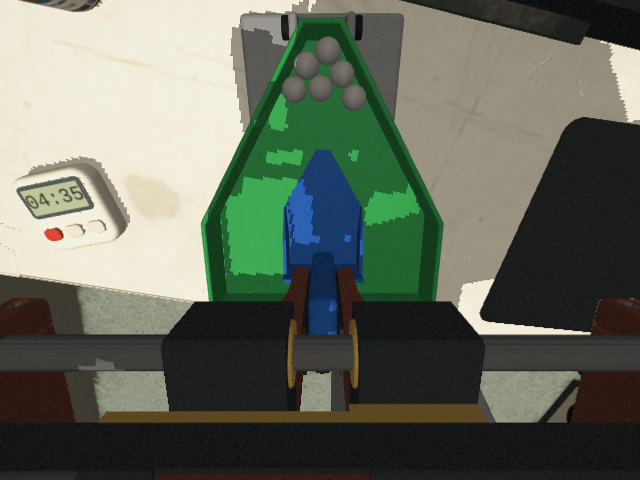

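Run:
```python
from sc import *
for x in np.arange(-.050,-.0149,.007):
    p,q=tippose(x,-.0007,-.0004,.24); servo_line(p,v=.05,rot=q); s=get_state()
    print(round(x,4),s['force'].round(1),round(s['clock'],2))
    if np.linalg.norm(s['force'])>15: break
c=read_camera("wrist"); save(c,"w_s1",(180,0,460,300),2); np.savez("w_s1.npz",**c)
```

```text
-0.05 [ 1.3  0.9 -0.2] 21.63
-0.043 [ 0.6  0.4 -0.4] 21.93
-0.036 [0.4 0.6 0.1] 22.22
-0.029 [1.2 0.2 1.3] 22.51
-0.022 [2.1 0.6 0.8] 22.8
-0.015 [1.2 0.3 0.8] 23.09
```

View pics/w_s1.png

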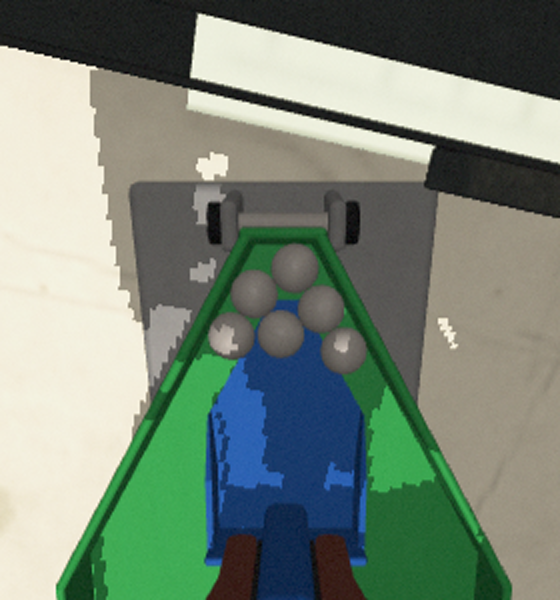

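Run:
```python
from sc import *
for x in [-.011,-.008,-.006,-.004,-.0025,-.001]:
    p,q=tippose(x,-.0007,-.0006,.24); servo_line(p,v=.03,rot=q); sleep(.03); s=get_state()
    print(round(x,4),s['force'].round(1),s['eef_pos'].round(4),round(s['clock'],2))
    if np.linalg.norm(s['force'])>9: break
c=read_camera("wrist"); save(c,"w_s2",(180,0,460,300),2); np.savez("w_s2.npz",**c)
```

```text
-0.011 [-0.3 -0.4  5.9] [0.5265 0.2664 0.1152] 23.46
-0.008 [-1.5 -0.3  5.7] [0.5292 0.267  0.1146] 23.74
-0.006 [-2.9 -1.   6.8] [0.531  0.2673 0.1142] 24.02
-0.004 [-1.7  1.1  7.5] [0.533  0.2678 0.1138] 24.31
-0.0025 [-2.3 -0.8  6.4] [0.5344 0.268  0.1135] 24.59
-0.001 [-2.6 -0.6  6.9] [0.5358 0.2683 0.1131] 24.88
```

View pics/w_s2.png

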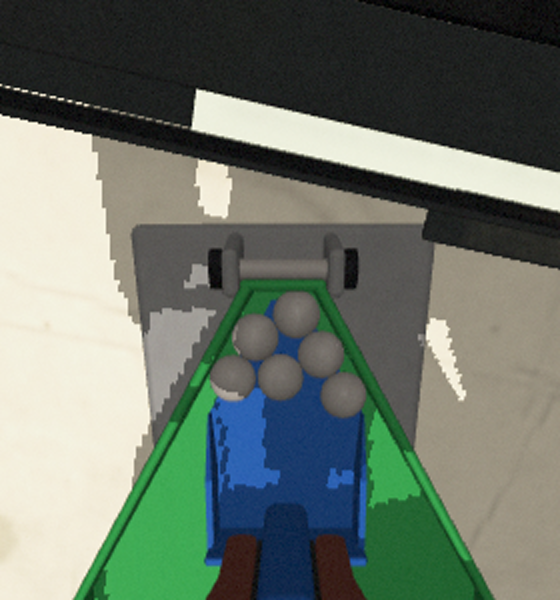

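Run:
```python
from sc import *
for x in [.0005,.0015,.0025,.0035,.0045]:
    p,q=tippose(x,-.0007,-.0004,.24); servo_line(p,v=.03,rot=q); sleep(.03); s=get_state()
    print(round(x,4),s['force'].round(1),s['eef_pos'].round(4),round(s['clock'],2))
    if s['force'][0]<-6: break
c=read_camera("wrist"); save(c,"w_s3",(180,0,460,300),2); np.savez("w_s3.npz",**c)
```

```text
0.0005 [-2.6  0.   5.9] [0.5373 0.2686 0.1128] 25.21
0.0015 [-1.2 -0.2  6.5] [0.5382 0.2688 0.1126] 25.49
0.0025 [-2.8 -0.4  7.5] [0.5389 0.2689 0.1125] 25.77
0.0035 [-5.4 -1.6 10.7] [0.5392 0.269  0.1126] 26.06
0.0045 [-7.8 -1.5 13.1] [0.5395 0.269  0.1126] 26.34
```

View pics/w_s3.png

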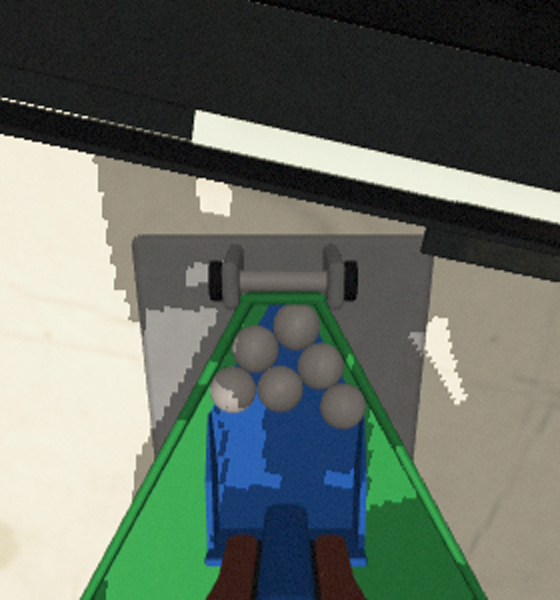

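Run:
```python
from sc import *
for pi in [.2,.16,.11,.06,.01,-.04,-.08,-.12,-.16,-.2,-.25]:
    z=max(0.0005,.076*np.sin(.22-pi)+.001)
    p,q=tippose(.0015,-.0007,z,pi); servo_line(p,v=.02,rot=q); s=get_state()
    print(pi,s['force'].round(1),round(s['clock'],2))
    if abs(pi-.01)<1e-6: c=read_camera("wrist"); save(c,"w_c1",(180,0,460,300),2)
c=read_camera("wrist"); save(c,"w_c2",(180,0,460,300),2); np.savez("w_c2.npz",**c)
```

```text
0.2 [ 0.2  0.4 -1.9] 26.82
0.16 [-0.6  0.2 -1.4] 27.11
0.11 [-2.1 -0.6 -1.9] 27.42
0.06 [-2.  -1.1 -0.9] 27.71
0.01 [-2.5 -1.  -2.6] 27.99
-0.04 [-2.8 -0.2 -2.1] 28.32
-0.08 [-2.  -1.2 -1.6] 28.57
-0.12 [-1.3  0.1 -2.1] 28.82
-0.16 [ 0.2  0.5 -1.1] 29.07
-0.2 [-0.5  0.4 -1.3] 29.32
-0.25 [-0.  -0.8 -1.2] 29.57
```

View pics/w_c1.png

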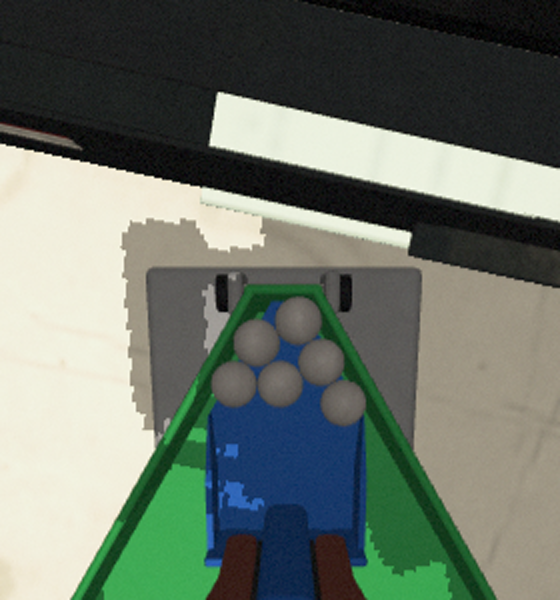

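View pics/w_c2.png

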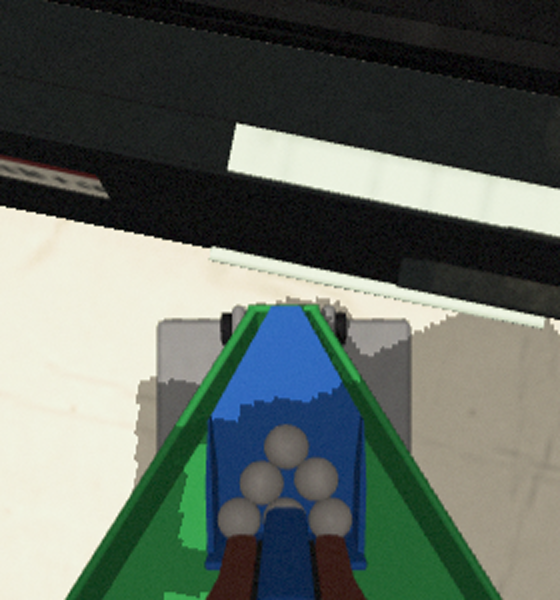

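```bash
cat >> sc.py <<'E'
PO=np.load("pocket.npy")
def pk(dx,dy,dz,pitch=-.17):
    q=tq(PO[2],pitch); R=pocketR(PO)
    return np.array([PO[0],PO[1],.024])+R@np.array([-.031+dx,dy,.068+dz]), q
E
python3 - <<'E'
from sc import *
s=get_state(); servo_line(s['eef_pos']+[-.005,0,.09],v=.08); 
p,q=pk(0,0,.09,-.22); print(p); servo_line(p,v=.17,rot=q); st()
c=read_camera("wrist"); save(c,"w_p0",(180,0,460,300),2)
p,q=pk(0,0,.03); servo_line(p,v=.08,rot=q); st()
c=read_camera("wrist"); save(c,"w_p1",(180,0,460,300),2); s=get_state(); np.savez("w_p1.npz",**c,eef_pos=s['eef_pos'],ee_rot=s['ee_rot'])
E
```

```text
[ 0.43702179 -0.27277675  0.17447774]
34.23 [ 0.4371 -0.2725  0.1745] [-0.7  0.3 -1.5] 0.0117
35.18 [ 0.4461 -0.2776  0.1155] [-0.6  0.2 -1. ] 0.0121
```

View pics/w_p0.png

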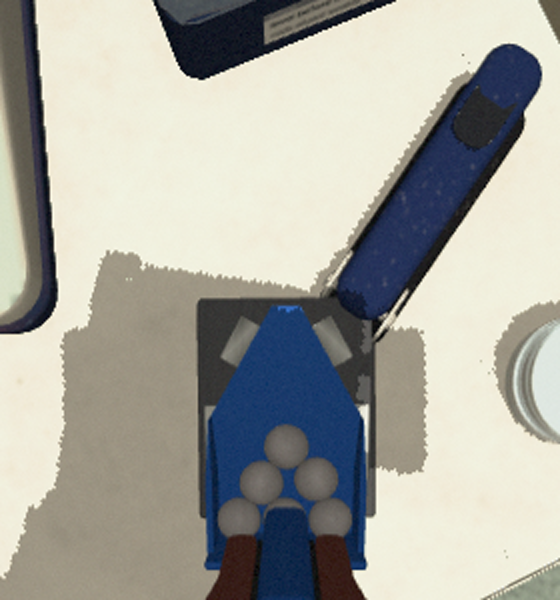

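View pics/w_p1.png

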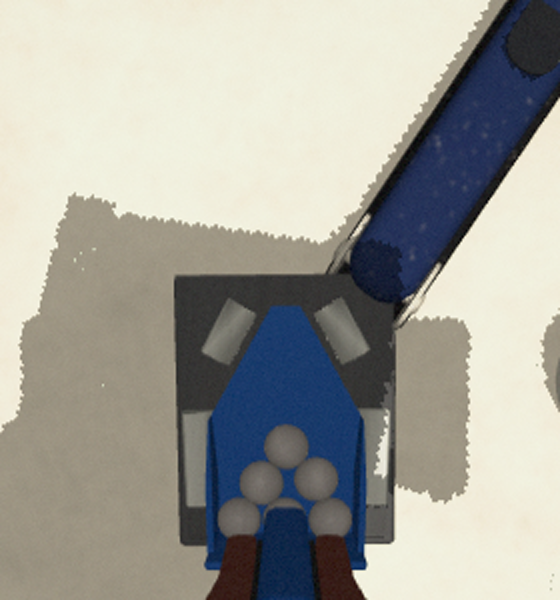

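Run:
```python
from sc import *
p,q=pk(0,0,.011); servo_line(p,v=.05,rot=q); st()
c=read_camera("wrist"); save(c,"w_p2",(220,110,420,290),4)
```

```text
35.77 [ 0.4487 -0.2789  0.0962] [-0.3  0.1 -0.8] 0.0119
```

View pics/w_p2.png

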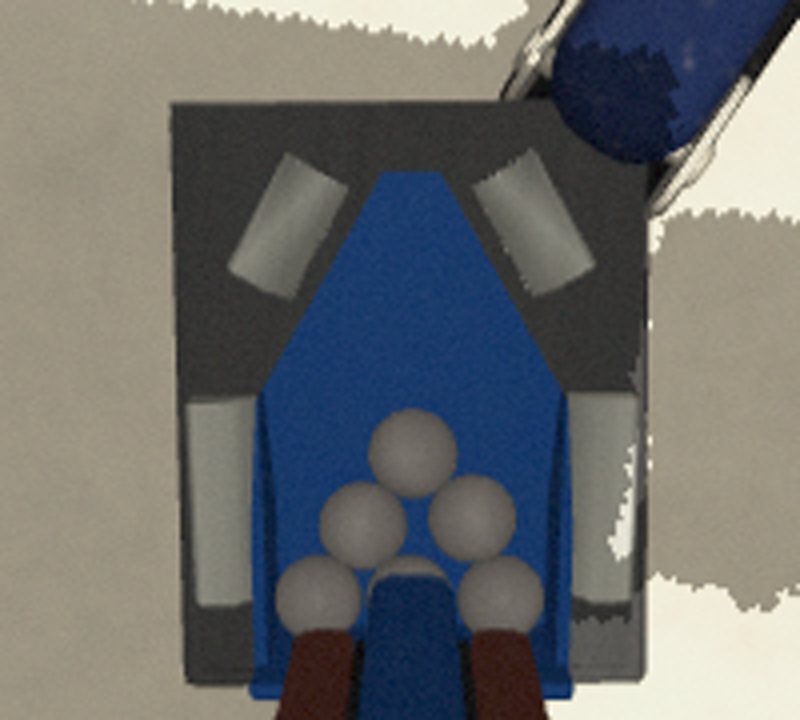

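Run:
```python
from sc import *
f0=get_state()['force'].copy()
for z in [.008,.006,.004,.003,.002,.001,0,-.001,-.002]:
    p,q=pk(.002,0,z); servo_line(p,v=.03,rot=q); sleep(.04); s=get_state()
    print(z,(s['force']-f0).round(1),s['moment'].round(2),round(s['clock'],2))
    if np.linalg.norm(s['force']-f0)>6: break
c=read_camera("wrist"); save(c,"w_p3",(220,110,420,290),4)
```

```text
0.008 [ 0.1  0.7 -0.2] [ 0.16  0.27 -0.01] 36.12
0.006 [ 0.6 -0.6 -0.1] [ 0.12  0.3  -0.04] 36.42
0.004 [ 0.4 -0.2 -0.8] [0.13 0.23 0.03] 36.71
0.003 [ 0.5  0.1 -0.9] [ 0.11  0.31 -0.  ] 37.0
0.002 [-0.6  0.3 -0.2] [ 0.15  0.26 -0.09] 37.29
0.001 [-0.7  1.4  3.5] [ 0.1   0.24 -0.05] 37.58
0 [-5.6  2.9 11. ] [0.22 0.47 0.  ] 37.88
```

View pics/w_p3.png

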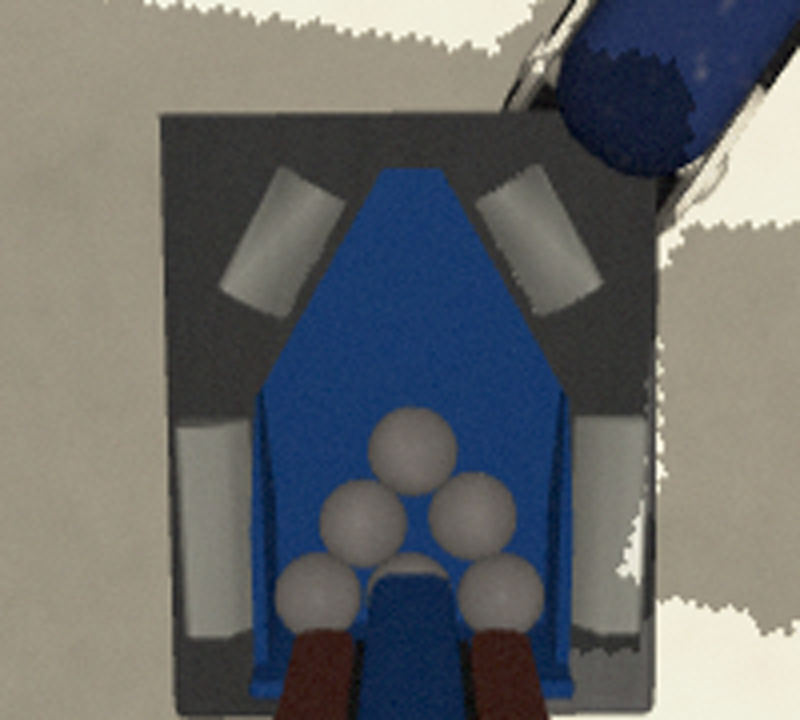

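Run:
```python
from sc import *
p,q=pk(.0025,0,.0006); servo_line(p,v=.03,rot=q); st()
command_gripper(.016,10); st(); command_gripper(.04); st()
c=read_camera("wrist"); save(c,"w_r1",(220,110,420,290),4)
R=Ro.from_quat(q).as_matrix(); p=get_state()['eef_pos']-R[:,2]*.09
servo_line(p,v=.1,rot=q); st()
p=p+[-.02,.012,.04]
servo_line(p,v=.15,rot=down(PO[2])); st()
c=read_camera("wrist"); save(c,"w_r2",(180,60,460,320),2.2); s=get_state(); np.savez("w_r2.npz",**c,eef_pos=s['eef_pos'],ee_rot=s['ee_rot'])
```

```text
38.17 [ 0.4527 -0.2811  0.0868] [-0.9  0.7  2.7] 0.0118
38.48 [ 0.4527 -0.281   0.0867] [-0.7  0.5 -0.4] 0.0159
39.07 [ 0.4526 -0.281   0.0868] [-0.  -0.7 -0.7] 0.0399
40.17 [ 0.4389 -0.2737  0.175 ] [ 0.2  0.3 -0.3] 0.0404
40.62 [ 0.4192 -0.2619  0.2147] [-0.1  0.2 -0.5] 0.0402
```

View pics/w_r1.png

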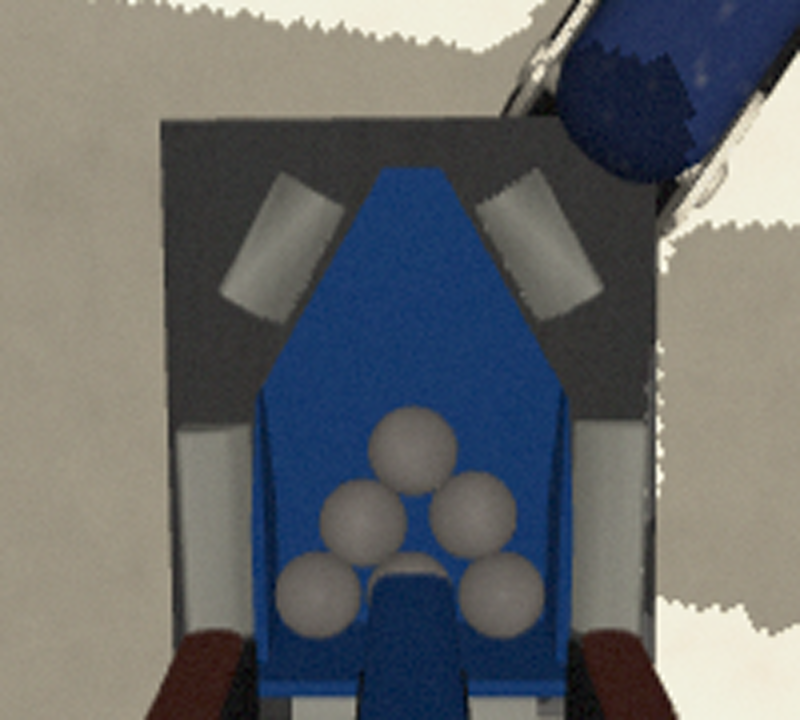

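View pics/w_r2.png

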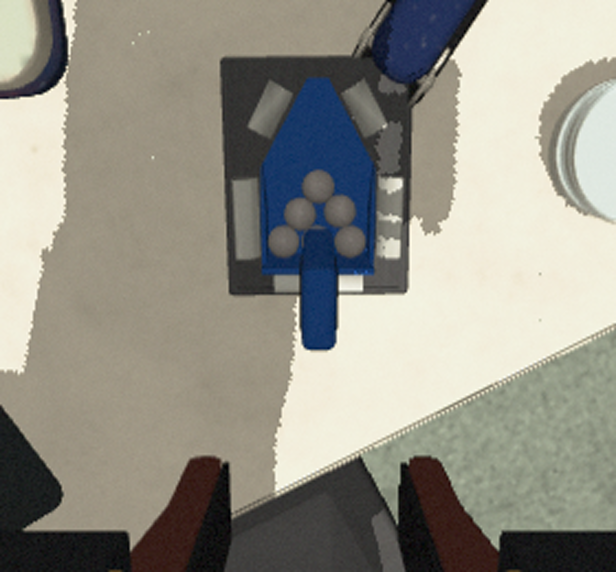

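Run:
```python
from sc import *
d=np.load("w_r2.npz"); s=dict(eef_pos=d['eef_pos'],ee_rot=d['ee_rot']); c=fixw({k:d[k] for k in("K","D","R","t","img","z_map")},s)
W=cloud(c); R=pocketR(PO); L=(W-np.array([PO[0],PO[1],.024]))@R
im=c["img"].astype(int); blue=(im[...,2]>im[...,0]+40)&(np.abs(L[...,0]-.018)<.018)&(np.abs(L[...,1])<.018)
m=blue&np.isfinite(L[...,2]); X=L[m]; A=np.c_[X[:,:2],np.ones(len(X))]; k,*_=np.linalg.lstsq(A,X[:,2],rcond=None); print("floor plane in pocket frame",k,len(X),(A@k-X[:,2]).std())
blk=(~blue)&(np.abs(L[...,0]-.045)<.008)&(np.abs(L[...,1])<.02)&(im.sum(2)<260); X=L[blk&np.isfinite(L[...,2])]; print("block floor",np.median(X,0))
def f(x,y):return (180+(x+.5)/2.2-.5,60+(y+.5)/2.2-.5)
# scoop edge in pocket plane raised 1.6mm approx
print("tip",topocket(c,PO,[f(307,79),f(331,79)]).round(4)[:,:2].tolist(),"shoulders",topocket(c,PO,[f(262,172),f(374,166)]).round(4)[:,:2].tolist())
a=topocket(c,PO,[f(256,180),f(260,259),f(378,178),f(376,258)]); print("side rails",a[:,:2].round(4).tolist())
movep([.40,-.10,.32],down(-.2)); st()
t=read_camera("top"); save(t,"t_end",(220,180,540,300),2.5); e=read_camera("scene"); save(e,"s_end",(220,140,540,420),2.4)
```

```text
floor plane in pocket frame [-6.88460935e-04 -3.82841316e-05  2.62932677e-03] 1238 0.0008400959699066714
block floor [ 0.04279215 -0.00040983  0.00099269]
tip [[0.0397, 0.0048], [0.0397, -0.0052]] shoulders [[0.0024, 0.0246], [0.0049, -0.0242]]
side rails [[-0.001, 0.0273], [-0.0361, 0.0266], [-0.0001, -0.0261], [-0.0357, -0.0265]]
41.47 [ 0.3999 -0.1003  0.3192] [ 0.1 -0.5 -0.1] 0.0399
```

View pics/t_end.png

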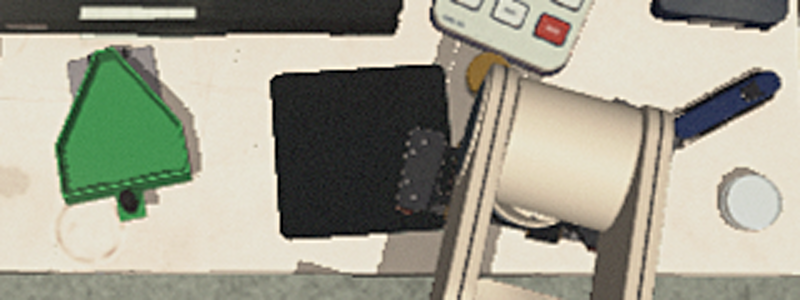

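View pics/s_end.png

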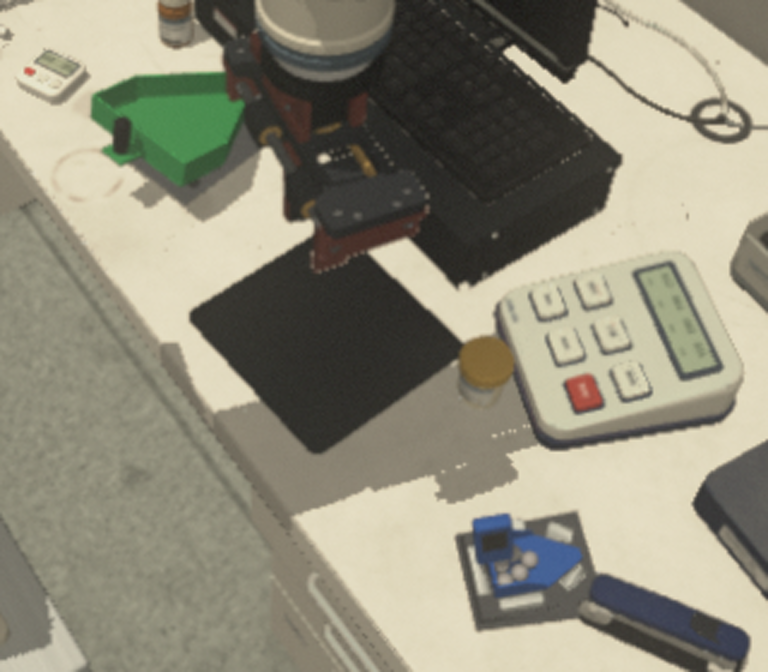

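```bash
python3 -c "
from workcell import *
job_done(); print(get_state()['clock'])"
```

```text
the job is handed in; nothing more can be done
the job is handed in; nothing more can be done
```

I finished the job and handed it in at about 41.5 s: all six beads are in the blue scoop, and the scoop is seated in the cradle pocket with its nose at the high end.

- **Pan:** I gripped the knob and lifted the pan until it hit its stop at 0.22 rad, where the reaction force reached about 24 N. All six beads had run into the pointed end. In the last pictures the pan is still tilted and empty.
- **Scooping:** I slid the scoop along the tilted floor under the beads until its nose touched the end wall, then curled it nose-up so they rolled to the back. The gripper did not touch the beads. Forces stayed below about 15 N.
- **Placing:** I lowered the scoop at the pocket's slope until it touched the pocket floor with about 11 N. I then eased off, opened the gripper and moved clear.

**Last checks:**
- **Seating:** The depth map shows the scoop floor parallel to the pocket to under 0.001 rad. It sits about 1.6 mm above the block surface, which matches the scoop's floor thickness. The edges lie inside all the rails.
- **Bead count:** Five beads show fully, with the sixth partly hidden under the handle.
- **Bystanders:** I never touched the timer, cup or amber pot. All three look in place in the last pictures, though the arm partly hid the cup from above.

**What disagreed:** The reported wrist-camera pose was about 2 mm off sideways from the visible fingers, so I corrected it from them. The overhead camera also disagreed with my first pan estimate by several millimetres. A leftover bias of about 2 mm along the tool showed up at the end wall and again at the pocket, and I compensated for it there.

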